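# Close and lock the filter hatch of a dental-lab dust extractor

## Robot

A 7-joint arm with a two-finger parallel gripper is mounted at the origin on the work surface. World frame = base frame: x ahead of the robot, y to its left, z up, the work surface at z = 0. Lengths are in m, angles in degrees, forces in N, time in s.
With the tool pointing down it reaches from about 0.425 to 0.8 m from the base axis. Payload 8.3 kg.
Tool frame: the origin (TCP) lies midway between the tips of the shut fingers; the grasp point (between the pads) lies 19 mm behind it; y points along the fingers, x is the direction in which the jaws open and shut, and the axes are right-handed (so a half turn about y gives the same grasp; the last joint's range is limited). The gripper opens to 85 mm and grips with 20 to 120 N. Pads are 22 mm wide; open, the fingers measure 114 mm over their backs; the gripper's body (76 mm by 85 mm) begins 54 mm behind the grasp point. The pads swing forward as they close: fully open they stand 13 mm farther back than shut.
Start: joints at [61.198, 21.967, 0.94, 78.501, -0.361, 79.538, -2.664], TCP at [0.266, -0.565, 0.231] pointing down, gripper open.
Joint ranges: [-169.22, 169.22], [-14.56, 117.87], [-87.37, 89.26], [10.42, 133.3], [-82.24, 262.24], [0.94, 117.77], [-172.7, 172.7]. Speed limits (degrees/s): [136.94, 136.94, 172.46, 172.46, 180, 180, 180].

## Interface

Orientations are given as a 3x3 rotation matrix whose columns are the frame's x, y, z axes.
In Python, from bench import arm, vision, order gives the robot as it stands.
- The arm moves only by the tool drive_tool, never from a script. Its argument "targets" is a list of rows, each a list of 3 entries, a list of its own where there are three numbers: the opening, from 0 (shut) to 1 (fully open), then the shift along the world's x, y, z in mm, then the turn about the world's z in degrees. In form: [[grip, [tx, ty, tz], spin], ...]. A call has 1 to 20 rows; each row is the pose to reach, as a shift and turn from the pose commanded when the call began; what a row does not reach only later rows make up. A row lasts 1/12 s, in which the tool goes at most 41.7 mm and 7.16 degrees, less where a joint would pass 70% of its speed; a pose out of reach is approached as far as the arm can. A call with a gripper value outside its range is refused whole. The fingers move at their own pace and stop on an object; the grip force is fixed at half the most. Time passes only in rows, so rows that repeat a pose let the fingers close. It gives the time, the measured TCP pose, the force and the opening at its end, in the units of the state.
- arm.observe(): the state, without advancing time (a new reading comes with each control period).
- vision.capture(name): name is "scene" or "top"; returns a dict with "image" (384x512x3 uint8, red, green, blue), "depth" (384x512 float32, m along the optical axis (not along the pixel's ray), 0 where there is no reading), "mtx" (3x3 intrinsics, pixels), "distortion" ([k1, k2, p1, p2, k3] as OpenCV has them; the pictures are not rectified), "cam_to_world" (4x4, takes a point from camera to world coordinates). Camera axes: x right, y up, looking along -z (the intrinsics and any distortion apply to the point x, -y, -z); pixel columns grow to the right and rows downward; lengths in m; the calibration is good to about 2 mm. A picture is of the moment at which its call begins.
- order.sign_off(): hands the job in, once; it reports no verdict.
The state is a dict: "time": time; "q": joint angles; "qvel": joint speeds; "tau": joint torques, N m; "eef_pos": TCP position; "ee_rot": TCP orientation; "contact_force": force on the tool from outside, world axes, zero at the start; "wrist_torque": the same for the moment, N m; "width": opening from 0.0 (shut) to 1.0 (fully open).
Only numpy, scipy, OpenCV 4.12 (cv2) and the standard library are available. Lean on these libraries where they do the work, as an engineer would, in place of code of your own. Each camera call takes 0.05 s, during which the arm holds its last target.

## Task

The filter hatch of the bench dust extractor has been left ajar: push it down fully shut with the fingertips, then set a fingertip in the slot of its round quarter-turn fastener and turn it clockwise all the way to its stop, so that the yellow pointer points at the green dot and the hatch is locked. Only push and turn: do not raise the hatch further, do not grip or force the fastener, leave the jar, bowl and plaster model where they stand, and end clear of everything.

Things in the scene. Friction and masses are not known exactly. Their poses are not given: they have to be found in the camera images.
- unit: Dust extractor: cream box fixed to the bench, 240 mm along its x, 220 mm along its y, 95 mm high without the hatch. Origin: centre of its underside on the bench; z up. The hatch hinges along its +x top edge; its -x side faces the robot (more or less: the box stands yawed).
- hatch (a joint): Angle of the teal hatch, a flat 8 mm panel, 240 x 220 mm, the whole top of the box. 0 = shut (stop); grows as its free -x edge rises. Its hinge axis lies along the box's +x top edge, 120 mm from the box's centre, 95 mm above the bench. Starts at 0.25 to 0.45. Stiff: it stays where left and yields to 2 to 4 N pushed down at the free edge.
- hatch_edge (a point): Point on the hatch's top face where it can be pushed down: midway along the free edge, 18 mm in from that edge, 222 mm from the hinge axis. Axes as the box when shut (z out of the hatch's face, x towards the hinge); shut, this point is 103 mm above the bench.
- fastener (a joint): Angle of the round quarter-turn fastener on the hatch: 0 = open, pointer to the red dot (box's -y); 1.571 = locked at its stop, pointer to the green dot (box's -x, the free edge). Grows clockwise from above. Starts at 0 to 0.3; stays where left; takes 0.12 N m. Its cam goes under a keeper in the box: turned before the hatch is shut, it keeps the hatch from shutting.
- fastener_slot (a point): Centre of the fastener, on its axis, on the floor of the slot: 155 mm from the hinge axis, 107 mm above the bench when shut. x runs along the slot to the yellow pointer and turns with the fastener; z is out of the hatch. Dark disc 90 mm across; a straight slot 38 mm wide, 16 mm deep runs right across through the centre, open at both rims, between two raised D-shaped cheeks.
- slot_push (a point): Point on the slot's floor beside the yellow pointer, 30 mm from the fastener's axis, midway between the cheeks (70 mm long each at the slot); turns with the fastener, axes as fastener_slot. A shut gripper's fingertips fit in here and push a cheek round the axis; 4 to 8 N is enough, and the fastener must never feel over 40 N.
- jar: Bystander: jar with a red cap, 56 mm in diameter, 70 mm high, loose. Origin: centre of its underside.
- bowl: Bystander: green mixing bowl, 100 mm in diameter, 55 mm high, loose. Origin: centre of its underside.
- cast: Bystander: plaster dental model, 50 x 62 mm, 29 mm high, loose. Origin: centre of its underside.

How it is judged (in metres and radians):
On the way, in this order (a step that is already met when the one before it is completed fails the run):
1. the hatch is pushed fully shut, the fastener not yet turned (value of joint hatch below 0.03 rad and value of joint fastener below 0.6 rad), for 0.2 s.
2. the fastener is turned to its locked stop with the hatch shut (value of joint hatch below 0.03 rad and value of joint fastener above 1.4 rad), for 0.2 s.
At the end, for the whole second after the job is handed in: The hatch is shut (joint under 0.03 rad), the fastener is at its locked stop (over 1.40 of 1.571 rad), both at rest, and the jar, bowl and plaster model stand upright within 20 mm of where they began (all of step 2 and velocity of joint each of hatch, fastener below 0.05 rad/s and distance of each of jar, bowl, cast from where it was at the start of the episode below 0.02 m and angle between each of jar, bowl, cast's own z axis and vertical below 0.2 rad); the robot touches nothing.
It fails at once if the hatch was lifted further open (over 0.55 rad) (value of joint hatch above 0.55 rad).
It fails at once if the fastener was gripped or forced (over 40 N between fingers and fastener) (contact force between the fingers and fastener above 40 N).
It fails at once if the jar was lifted, carried or pushed away (over 30 mm) (distance of jar from where it was at the start of the episode above 0.03 m).
It fails at once if the bowl was lifted, carried or pushed away (over 30 mm) (distance of bowl from where it was at the start of the episode above 0.03 m).
It fails at once if the plaster model was lifted, carried or pushed away (over 30 mm) (distance of cast from where it was at the start of the episode above 0.03 m).
It also fails if it takes over 51 s, if anything falls off the work surface, if the arm or the gripper's body presses on something with over 40 N, if the wrist force passes 120 N, or if a joint passes its speed limit or range.

## Working session

There is one attempt and no reset: what is moved stays moved. The work goes in short steps, Python scripts to look and compute and a tool call to move; the robot and the scene stay as the last step left them, time stands still between calls to the robot, and variables do not carry over. Pictures are saved under pics/ and viewed, and the job is handed in when it is done.

Besides the shell and the picture viewer there is one more tool, called after "Request:" as a command line: name --argument value ..., lists and objects as JSON in quotes. drive_tool: Moves the arm, as the interface text tells. Its arguments: {"type":"object","properties":{"targets":{"type":"array","items":{"type":"array"}}},"required":["targets"]}

```bash
mkdir -p pics; ls; python3 - <<'E'
from bench import arm, vision
import cv2, numpy as np
s=arm.observe()
print(s)
for n in("scene","top"):
    c=vision.capture(n)
    np.savez(f"{n}0.npz",**c)
    cv2.imwrite(f"pics/{n}0.png",cv2.resize(c["image"][:,:,::-1],(800,600),interpolation=cv2.INTER_CUBIC))
    print(n,c["mtx"].tolist(),c["distortion"],c["cam_to_world"].round(3).tolist())
E
```

```text
pics
{'time': 0.0, 'q': array([61.19727623, 22.01502348,  0.93818575, 78.56265856, -0.3607135 ,
       79.53654465, -2.66503565]), 'qvel': array([ 0.08923671,  0.08482364,  0.15968176, -0.10297023,  0.00319021,
        0.10326301, -0.0259979 ]), 'tau': array([-1.01437912e-03, -6.27610588e+01,  8.43671970e-01, -3.71826553e+01,
        1.64450338e-02,  1.43174003e-02,  3.59617411e-05]), 'eef_pos': array([ 0.26591666, -0.56505241,  0.23027067]), 'ee_rot': array([[ 4.25805344e-01, -8.63352259e-04,  9.04814381e-01],
       [-9.04812705e-01,  1.74198631e-03,  4.25806218e-01],
       [-1.94379502e-03, -9.99998110e-01, -3.94250139e-05]]), 'contact_force': array([0.22493872, 1.36569575, 0.50133947]), 'wrist_torque': array([ 0.05210809,  0.01412223, -0.07281489]), 'width': 1.0000126445907316}
scene [[433.52196380864666, 0.0, 250.51691964988612], [0.0, 433.52196380864666, 190.37714014681325], [0.0, 0.0, 1.0]] [-0.10922565  0.          0.          0.          0.        ] [[0.79, -0.529, 0.309, 0.893], [0.613, 0.675, -0.411, -0.436], [0.009, 0.514, 0.858, 1.073], [0.0, 0.0, 0.0, 1.0]]
top [[479.1355788494376, 0.0, 260.05333293633544], [0.0, 479.1355788494376, 199.37135993404794], [0.0, 0.0, 1.0]] [-0.10206325  0.          0.          0.          0.        ] [[-0.025, 0.999, -0.045, 0.479], [-1.0, -0.025, -0.016, 0.025], [-0.017, 0.045, 0.999, 1.3], [0.0, 0.0, 0.0, 1.0]]
```

View pics/scene0.png

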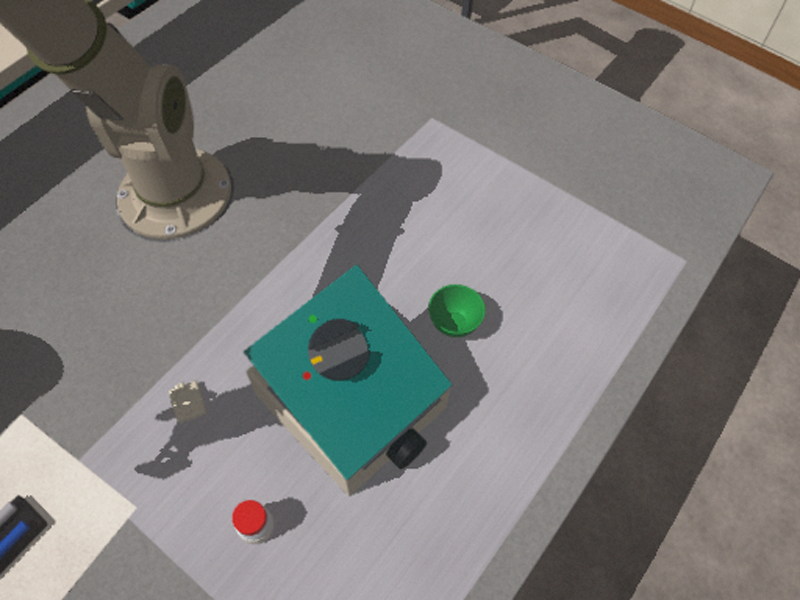

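View pics/top0.png

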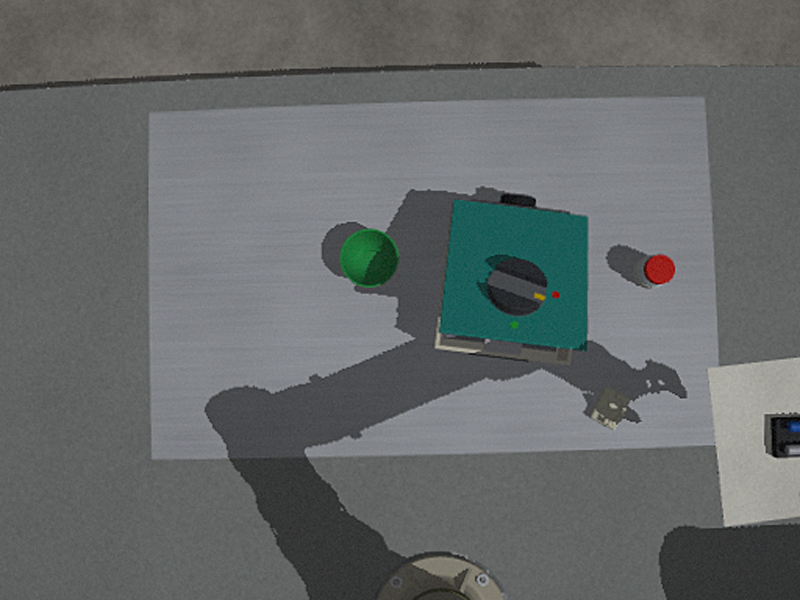

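The scene view shows the teal hatch ajar, with the yellow pointer at (316,359) near the red dot (307,376) and the green dot at (313,319). In the top view the fastener is at (517,287), the bowl at (369,257), the jar at (659,268) and the cast at (607,409). Next I'll measure these from depth.

```bash
cat > h.py <<'E'
import numpy as np, cv2
def cloud(c):
    h,w=c["depth"].shape
    uv=np.stack(np.meshgrid(np.arange(w),np.arange(h)),-1).reshape(-1,1,2).astype(float)
    n=cv2.undistortPoints(uv,c["mtx"],c["distortion"]).reshape(h,w,2)
    d=c["depth"]; T=c["cam_to_world"]
    P=np.stack([n[...,0]*d,-n[...,1]*d,-d],-1)
    return P@T[:3,:3].T+T[:3,3], d>0
def masks(c):
    hsv=cv2.cvtColor(c["image"],cv2.COLOR_RGB2HSV).astype(int);H,S,V=[hsv[...,i] for i in range(3)]
    return dict(teal=(H>82)&(H<95)&(S>150),green=(H>50)&(H<75)&(S>150),red=((H<6)|(H>174))&(S>170),yellow=(H>18)&(H<32)&(S>150)&(V>120))
def analyse(c):
    P,ok=cloud(c); m=masks(c); out={}
    t=P[m["teal"]&ok]; t=t[t[:,2]>0.06]
    A=np.c_[t[:,:2],np.ones(len(t))]
    k=np.ones(len(t),bool)
    for _ in range(6):
        co=np.linalg.lstsq(A[k],t[k,2],rcond=None)[0]; r=t[:,2]-A@co; k=abs(r)<max(.003,2*r[k].std())
    n=np.array([-co[0],-co[1],1]);n/=np.linalg.norm(n)
    print("n",n.round(4),"angle",np.arccos(n[2]).round(4),"rms",r[k].std().round(4),"yaw of hinge-dir(from n)",np.degrees(np.arctan2(-n[1],-n[0])).round(2),"N",k.sum())
    t=t[k]
    yaw=np.arctan2(-n[1],-n[0])
    for nm in ("green","red","yellow"):
        nl,lab,st,ce=cv2.connectedComponentsWithStats((m[nm]&ok).astype(np.uint8))
        for i in range(1,nl):
            if st[i,4]>=4: print(nm,st[i,4],ce[i].round(1),np.median(P[lab==i],0).round(4))
    return t,n,P,ok,m
def rect(t,n):
    # in-plane coordinates, min area rect
    ex=np.array([1,0,0])-n*n[0];ex/=np.linalg.norm(ex);ey=np.cross(n,ex)
    o=t.mean(0);q=np.c_[(t-o)@ex,(t-o)@ey].astype(np.float32)
    r=cv2.minAreaRect(q);b=cv2.boxPoints(r)
    print("size",r[1],"ang",r[2]);C=o+b[:,:1]*ex+b[:,1:]*ey;print("corners",C.round(4).tolist(),"centre",C.mean(0).round(4));return C
E
python3 - <<'E'
from h import *
for n in("scene","top"):
    c=dict(np.load(n+"0.npz"));print(n)
    t,nn,P,ok,m=analyse(c);rect(t,nn)
    nl,lab,st,ce=cv2.connectedComponentsWithStats(m["teal"].astype(np.uint8)); 
E
```

```text
scene
n [ 0.4185 -0.0648  0.9059] angle 0.4373 rms 0.0015 yaw of hinge-dir(from n) 171.2 N 6795
green 587 [296.4 197.4] [0.6314 0.1283 0.0265]
green 20 [199.8 204. ] [ 0.5058 -0.1174  0.1934]
red 13 [195.8 240.1] [ 0.55   -0.1855  0.1688]
red 348 [159.  330.7] [ 0.5957 -0.3812  0.0701]
yellow 24 [202.  229.8] [ 0.5466 -0.1592  0.176 ]
size (0.218690425157547, 0.23743845522403717) ang 80.40290069580078
corners [[0.4666, -0.2224, 0.2034], [0.6792, -0.2549, 0.1029], [0.7123, -0.0387, 0.103], [0.4997, -0.0062, 0.2036]] centre [ 0.5895 -0.1306  0.1532]
top
n [ 0.4173 -0.0636  0.9066] angle 0.4357 rms 0.0016 yaw of hinge-dir(from n) 171.33 N 5610
green 933 [234.8 164. ] [0.6355 0.112  0.0234]
green 18 [328.5 207.4] [ 0.5079 -0.1149  0.1935]
red 277 [421.6 172.1] [ 0.5956 -0.3767  0.0693]
red 14 [355.2 188.4] [ 0.5519 -0.1824  0.1687]
yellow 20 [344.7 189.4] [ 0.5486 -0.1572  0.176 ]
size (0.21768397092819214, 0.24213165044784546) ang 80.62782287597656
corners [[0.4662, -0.2193, 0.2043], [0.6833, -0.2516, 0.1021], [0.7155, -0.0364, 0.1024], [0.4984, -0.004, 0.2046]] centre [ 0.5908 -0.1278  0.1534]
```

Both cameras agree: box yaw is about −8.7°, the hinge is at (0.694, −0.145), the hatch angle is about 0.436 rad, and the fastener is at about 0.22 rad. I'll move above the free edge with the fingers shut.

Request:
drive_tool --targets '[[0,[0,0,20],7],[0,[0,10,40],14],[0,[10,35,50],21],[0,[25,65,50],28],[0,[40,95,50],35],[0,[55,125,50],42],[0,[70,155,50],49],[0,[85,185,50],56],[0,[100,215,50],63],[0,[115,245,50],70],[0,[130,275,50],77],[0,[145,305,50],84],[0,[160,335,50],91],[0,[175,365,50],98],[0,[190,395,50],105],[0,[205,425,50],112],[0,[220,455,50],119],[0,[235,485,50],126],[0,[242,499,50],133],[0,[242,499,50],133]]'

```text
time: 1.77
eef_pos: [0.509, -0.0614, 0.281]
ee_rot: [[0.358, -0.0, -0.934], [0.934, 0.002, 0.358], [0.002, -1.0, 0.001]]
contact_force: [-0.6, -0.9, -0.2]
width: 0.0
```

```bash
python3 - <<'E'
from bench import arm, vision
import cv2, numpy as np
c=vision.capture("scene");s=arm.observe();print(s["eef_pos"],s["q"].round(1),s["contact_force"].round(2))
i=c["image"][100:330,100:400,::-1]
cv2.imwrite("pics/s1.png",cv2.resize(i,(780,598),interpolation=cv2.INTER_CUBIC))
E
```

```text
[ 0.5083995  -0.06413487  0.28088218] [ 34.1   9.4 -34.4  89.7   5.3  82.6  67.8] [-0.95 -0.85  0.43]
```

View pics/s1.png

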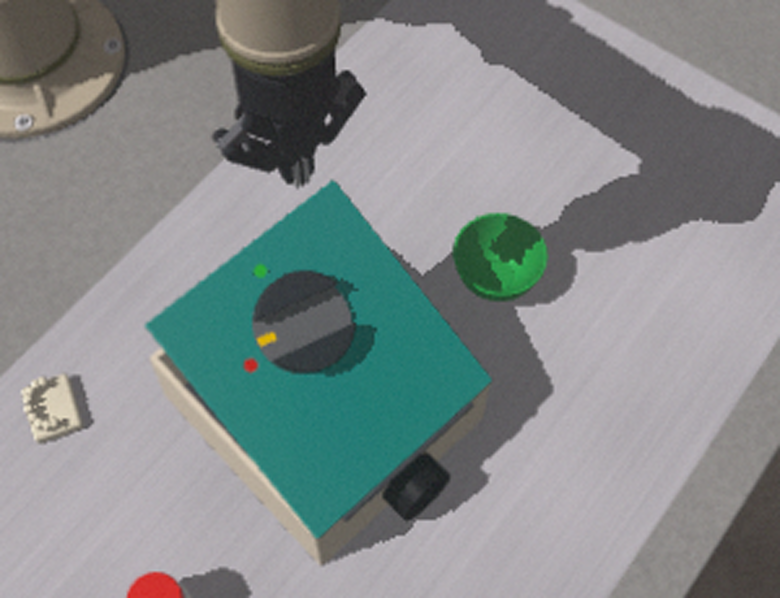

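The picture shows shut fingertips at (297,180), clear above the hatch's free corner, with the jar, bowl and cast unmoved. I'll push down along the arc now.

Request:
drive_tool --targets '[[0,[0,0,-25],0],[0,[0,0,-50],0],[0,[0,0,-70],0],[0,[0,0,-80],0],[0,[-2,0,-88],0],[0,[-5,1,-95],0],[0,[-8,1,-103],0],[0,[-11,2,-112],0],[0,[-14,2,-121],0],[0,[-16,2,-130],0],[0,[-18,3,-138],0],[0,[-20,3,-146],0],[0,[-21,3,-154],0],[0,[-22,4,-162],0],[0,[-23,4,-169],0],[0,[-24,4,-175],0],[0,[-24,4,-178],0],[0,[-24,4,-180],0],[0,[-24,4,-180],0],[0,[-24,4,-180],0]]'

```text
time: 3.48
eef_pos: [0.4838, -0.0623, 0.1029]
ee_rot: [[0.371, -0.001, -0.929], [0.929, -0.001, 0.371], [-0.001, -1.0, 0.0]]
contact_force: [-11.2, 1.5, 22.6]
width: -0.001
```

Request:
drive_tool --targets '[[0,[0,0,-3],0],[0,[0,0,-3],0],[0,[0,0,-3],0],[0,[0,0,-3],0],[0,[0,0,10],0],[0,[0,0,30],0],[0,[0,0,60],0],[0,[0,20,80],0],[0,[0,50,80],0],[0,[0,80,80],0],[0,[0,110,80],0],[0,[0,110,80],0],[0,[0,110,80],0]]'

```text
time: 4.57
eef_pos: [0.4838, 0.0495, 0.1812]
ee_rot: [[0.367, -0.0, -0.93], [0.93, 0.0, 0.367], [0.0, -1.0, 0.0]]
contact_force: [0.3, -1.0, -0.3]
width: 0.0
```

```bash
python3 - <<'E'
from bench import arm, vision
from h import *
s=arm.observe();print(s["time"],s["eef_pos"],s["contact_force"].round(2))
for n in("scene","top"):
    c=vision.capture(n);np.savez(n+"2.npz",**c)
    i=c["image"][100:330,100:400,::-1]
    cv2.imwrite(f"pics/{n}2.png",cv2.resize(i,(780,598),interpolation=cv2.INTER_CUBIC))
    t,nn,P,ok,m=analyse(c);rect(t,nn)
E
```

```text
4.5667 [0.48379287 0.04951742 0.18119531] [ 0.34 -1.03 -0.3 ]
n [-7.0e-04  1.3e-03  1.0e+00] angle 0.0015 rms 0.0014 yaw of hinge-dir(from n) -61.49 N 6036
green 625 [295.8 197.9] [0.6306 0.1274 0.027 ]
green 5 [275. 198.] [0.5937 0.0714 0.0547]
green 18 [196.8 215.2] [ 0.4823 -0.1135  0.1035]
red 9 [194. 246.] [ 0.5315 -0.1809  0.1039]
red 347 [159.  330.6] [ 0.5958 -0.3808  0.0702]
yellow 19 [199.2 236.4] [ 0.5263 -0.1547  0.1075]
size (0.21887116134166718, 0.23794765770435333) ang 81.29885864257812
corners [[0.442, -0.2178, 0.1029], [0.6772, -0.2538, 0.1031], [0.7103, -0.0375, 0.1029], [0.4751, -0.0015, 0.1027]] centre [ 0.5762 -0.1276  0.1029]
n [-0.0015 -0.0011  1.    ] angle 0.0018 rms 0.0017 yaw of hinge-dir(from n) 37.05 N 5912
green 921 [234.6 164. ] [0.6349 0.1126 0.0229]
green 20 [322.9 218. ] [ 0.4832 -0.1118  0.1032]
red 275 [421.6 172.1] [ 0.5956 -0.3761  0.0699]
red 14 [349.5 197.3] [ 0.5339 -0.1798  0.1041]
yellow 18 [339.5 199.5] [ 0.5282 -0.1537  0.1079]
size (0.21788159012794495, 0.24004268646240234) ang 81.33621215820312
corners [[0.4418, -0.2156, 0.1025], [0.6791, -0.2518, 0.1029], [0.7119, -0.0364, 0.1031], [0.4746, -0.0002, 0.1028]] centre [ 0.5769 -0.126   0.1028]
```

View pics/top2.png

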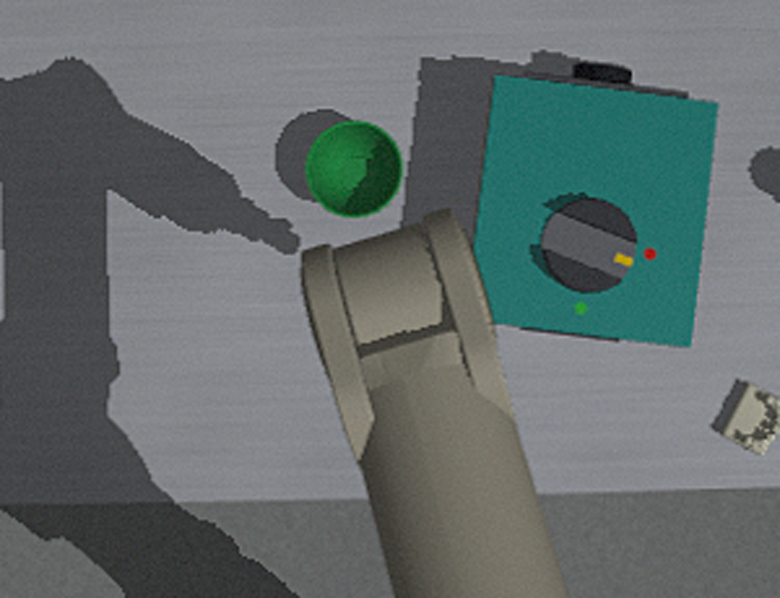

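The hatch is shut, with a measured tilt of 0.002 rad. The slot runs from (545,235) to (635,262) in the crop, with the pointer at (624,261). The disc centre is about (0.542, −0.1215) and the pointer direction about −113°. I'll move over the slot point and lower in.

Request:
drive_tool --targets '[[0,[6,-25,0],0],[0,[12,-52,0],-1],[0,[18,-80,0],-1],[0,[25,-108,0],-1],[0,[32,-136,0],-1],[0,[38,-164,0],-1],[0,[43,-186,0],-1],[0,[46,-198,0],-1],[0,[46,-198,0],-1],[0,[46,-198,-15],-1],[0,[46,-198,-30],-1],[0,[46,-198,-40],-1],[0,[46,-198,-46],-1],[0,[46,-198,-46],-1],[0,[46,-198,-46],-1]]'

```text
time: 5.92
eef_pos: [0.5301, -0.1499, 0.1354]
ee_rot: [[0.387, -0.0, -0.922], [0.922, 0.0, 0.387], [0.0, -1.0, 0.0]]
contact_force: [0.9, 0.6, 0.4]
width: 0.002
```

```bash
python3 - <<'E'
from bench import arm, vision
from h import *
for n in("scene","top"):
    c=vision.capture(n);np.savez(n+"3.npz",**c)
    i=c["image"][160:275,150:300,::-1] if n=="scene" else c["image"][140:255,260:410,::-1]
    cv2.imwrite(f"pics/{n}3.png",cv2.resize(i,(780,598),interpolation=cv2.INTER_CUBIC))
s=arm.observe();print(s["time"],s["eef_pos"],s["contact_force"].round(2))
E
```

```text
6.0167 [ 0.53061964 -0.15030924  0.13614786] [-0.07 -0.45  0.11]
```

View pics/scene3.png

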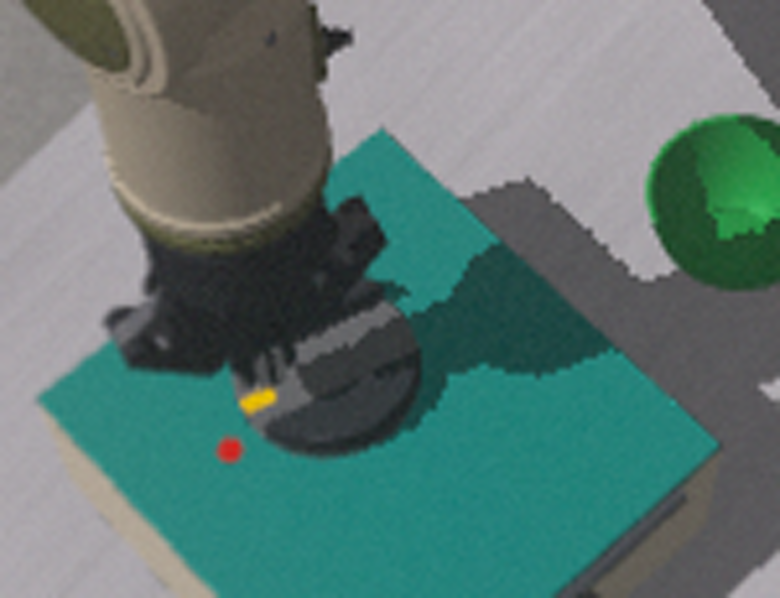

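View pics/top3.png

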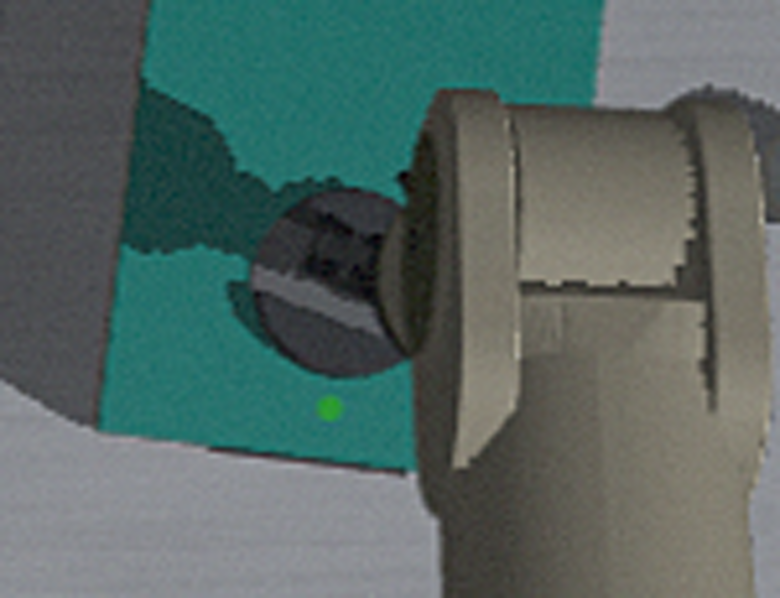

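In the scene crop the tips at (275,360) sit just above the slot, beside the yellow pointer at (258,402). I'll lower gently.

Request:
drive_tool --targets '[[0,[0,0,-6],0],[0,[0,0,-10],0],[0,[0,0,-13],0],[0,[0,0,-16],0],[0,[0,0,-19],0],[0,[0,0,-22],0],[0,[0,0,-23],0],[0,[0,0,-23],0]]'

```text
time: 6.68
eef_pos: [0.5299, -0.1504, 0.1119]
ee_rot: [[0.388, -0.001, -0.922], [0.922, 0.0, 0.388], [-0.0, -1.0, 0.001]]
contact_force: [-0.1, 0.5, 0.3]
width: 0.003
```

```bash
python3 -c "
import numpy as np
for a in range(-113,-212,-5):
    r=np.radians(a);p=np.array([542+31*np.cos(r),-121.5+31*np.sin(r)])-[530,-150.1];print(a,p.round(1),min(0,a+15+113))"
```

```text
-113 [-0.1  0.1] 0
-118 [-2.6  1.2] 0
-123 [-4.9  2.6] 0
-128 [-7.1  4.2] 0
-133 [-9.1  5.9] -5
-138 [-11.    7.9] -10
-143 [-12.8   9.9] -15
-148 [-14.3  12.2] -20
-153 [-15.6  14.5] -25
-158 [-16.7  17. ] -30
-163 [-17.6  19.5] -35
-168 [-18.3  22.2] -40
-173 [-18.8  24.8] -45
-178 [-19.   27.5] -50
-183 [-19.   30.2] -55
-188 [-18.7  32.9] -60
-193 [-18.2  35.6] -65
-198 [-17.5  38.2] -70
-203 [-16.5  40.7] -75
-208 [-15.4  43.2] -80
```

First half of the turn, then check the force.

Request:
drive_tool --targets '[[0,[-2.5,1,0],0],[0,[-5,2.5,0],0],[0,[-7,4,0],0],[0,[-9,6,0],-5],[0,[-11,8,0],-10],[0,[-13,10,0],-15],[0,[-14.5,12,0],-20],[0,[-15.5,14.5,0],-25],[0,[-16.5,17,0],-30]]'

```text
time: 7.43
eef_pos: [0.5134, -0.1345, 0.1125]
ee_rot: [[0.8, 0.0, -0.6], [0.6, -0.001, 0.8], [-0.001, -1.0, -0.001]]
contact_force: [0.3, -4.1, -1.1]
width: -0.0
```

Request:
drive_tool --targets '[[0,[-1,2.5,0],-5],[0,[-2,5,0],-10],[0,[-2.5,8,0],-15],[0,[-2.5,10.5,0],-20],[0,[-2.5,13,0],-25],[0,[-2,16,0],-30],[0,[-1.5,18.5,0],-35],[0,[-1,21,0],-40],[0,[-1,21,0],-40]]'

```text
time: 8.18
eef_pos: [0.5125, -0.1129, 0.1125]
ee_rot: [[0.999, 0.0, 0.053], [-0.053, -0.001, 0.999], [0.0, -1.0, -0.001]]
contact_force: [-0.5, -1.6, -1.7]
width: -0.001
```

Request:
drive_tool --targets '[[0,[0.5,1.5,0],-3],[0,[1,2.5,0],-5],[0,[1.5,3.5,0],-5],[0,[1.5,3.5,0],-5],[0,[1.5,3.5,0],-5]]'

```text
time: 8.6
eef_pos: [0.514, -0.1099, 0.1124]
ee_rot: [[0.991, 0.0, 0.134], [-0.134, -0.001, 0.991], [0.0, -1.0, -0.001]]
contact_force: [-0.8, -4.2, 0.9]
width: 0.004
```

Request:
drive_tool --targets '[[0,[0.5,1,0],0],[0,[1,2,0],0],[0,[1,2,0],0]]'

```text
time: 8.85
eef_pos: [0.5141, -0.1097, 0.1124]
ee_rot: [[0.991, -0.002, 0.136], [-0.136, -0.003, 0.991], [-0.001, -1.0, -0.003]]
contact_force: [-4.7, -9.8, 3.6]
width: 0.0
```

```bash
python3 - <<'E'
from bench import arm, vision
from h import *
for n in("scene","top"):
    c=vision.capture(n);np.savez(n+"4.npz",**c)
    i=c["image"][160:275,150:300,::-1] if n=="scene" else c["image"][140:255,260:410,::-1]
    cv2.imwrite(f"pics/{n}4.png",cv2.resize(i,(780,598),interpolation=cv2.INTER_CUBIC))
    analyse(c)
s=arm.observe();print(s["time"],s["eef_pos"],s["contact_force"].round(2))
E
```

```text
n [-0.0012  0.0033  1.    ] angle 0.0035 rms 0.0014 yaw of hinge-dir(from n) -70.3 N 5187
green 67 [287.4 187.1] [0.5965 0.1321 0.0406]
green 4 [288.5 207.2] [0.626  0.0965 0.004 ]
green 10 [301.  210.5] [0.6701 0.0849 0.0549]
green 18 [196.8 215.2] [ 0.4824 -0.1143  0.1042]
red 10 [193.8 246. ] [ 0.5317 -0.1813  0.104 ]
red 346 [159.  330.7] [ 0.5959 -0.3809  0.07  ]
yellow 8 [202.5 221. ] [ 0.5079 -0.1201  0.108 ]
n [-9.0e-04 -1.7e-03  1.0e+00] angle 0.0019 rms 0.0018 yaw of hinge-dir(from n) 61.63 N 3652
green 759 [235.7 164.5] [0.6336 0.1089 0.0242]
red 278 [421.5 172.1] [ 0.5955 -0.3756  0.0692]
8.95 [ 0.5141147  -0.10971439  0.11237343] [-4.36 -9.01  3.09]
```

View pics/scene4.png

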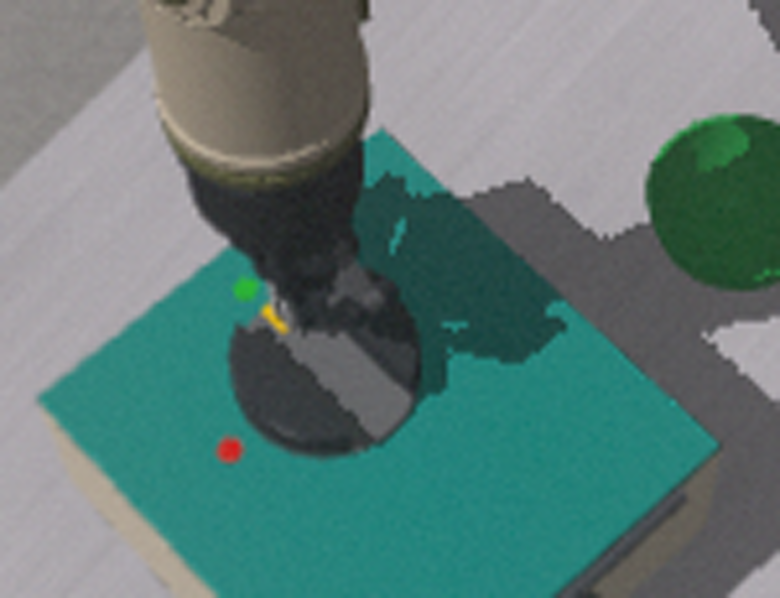

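The pointer at (275,318) now lies toward the green dot at (246,290). The tip stopped moving while the force rose to about 11 N, so the fastener is at its stop. I'll back off, lift out and retreat.

Request:
drive_tool --targets '[[0,[-1,-3,0],0],[0,[-1.5,-6,0],0],[0,[-1.5,-7,5],0],[0,[-1.5,-7,15],0],[0,[-1.5,-7,35],0],[0,[-1.5,-7,65],0],[0,[-1.5,-7,100],0],[0,[-1.5,-7,135],0],[0,[-1,20,160],0],[0,[0,55,165],0],[0,[0,90,165],0],[0,[0,125,165],0],[0,[0,160,165],0],[0,[0,195,165],0],[0,[0,230,165],0],[0,[0,260,165],0],[0,[0,260,165],0],[0,[0,260,165],0],[0,[0,260,165],0]]'

```text
time: 10.53
eef_pos: [0.5152, 0.1529, 0.2779]
ee_rot: [[0.991, 0.0, 0.135], [-0.135, -0.0, 0.991], [0.0, -1.0, 0.0]]
contact_force: [0.1, -1.4, 0.0]
width: -0.0
```

```bash
python3 - <<'E'
from bench import arm, vision
from h import *
for n in("scene","top"):
    c=vision.capture(n);np.savez(n+"5.npz",**c)
    i=c["image"][:,:,::-1]
    cv2.imwrite(f"pics/{n}5.png",cv2.resize(i,(800,600),interpolation=cv2.INTER_CUBIC))
    print(n);analyse(c)
s=arm.observe();print(s["time"],s["eef_pos"],s["contact_force"].round(2),s["qvel"].round(2))
E
```

```text
scene
n [-0.0012  0.0019  1.    ] angle 0.0023 rms 0.0014 yaw of hinge-dir(from n) -58.32 N 6056
green 7 [286.  183.4] [0.588  0.1314 0.0553]
green 592 [296.3 198.5] [0.6319 0.127  0.0256]
green 4 [276.8 189.5] [0.5802 0.0978 0.0528]
green 16 [196.6 215.1] [ 0.4811 -0.1138  0.1035]
red 9 [194. 246.] [ 0.5313 -0.1808  0.1031]
red 348 [159.  330.7] [ 0.5956 -0.381   0.0699]
yellow 19 [202.8 220.7] [ 0.5045 -0.1174  0.1072]
top
n [6.e-04 3.e-04 1.e+00] angle 0.0007 rms 0.0018 yaw of hinge-dir(from n) -150.68 N 6022
green 940 [234.8 164.2] [0.6352 0.112  0.0239]
green 19 [322.9 217.9] [ 0.4833 -0.1117  0.1041]
red 275 [421.7 172.1] [ 0.5955 -0.3756  0.0696]
red 14 [349.5 197.3] [ 0.534  -0.1793  0.104 ]
yellow 19 [324.1 208.4] [ 0.508  -0.1146  0.1084]
10.6333 [0.51547947 0.15161856 0.27760364] [-0.24 -1.16  0.08] [ 0.43  0.08  0.02  0.22 -0.02 -0.13 -0.19]
```

View pics/top5.png

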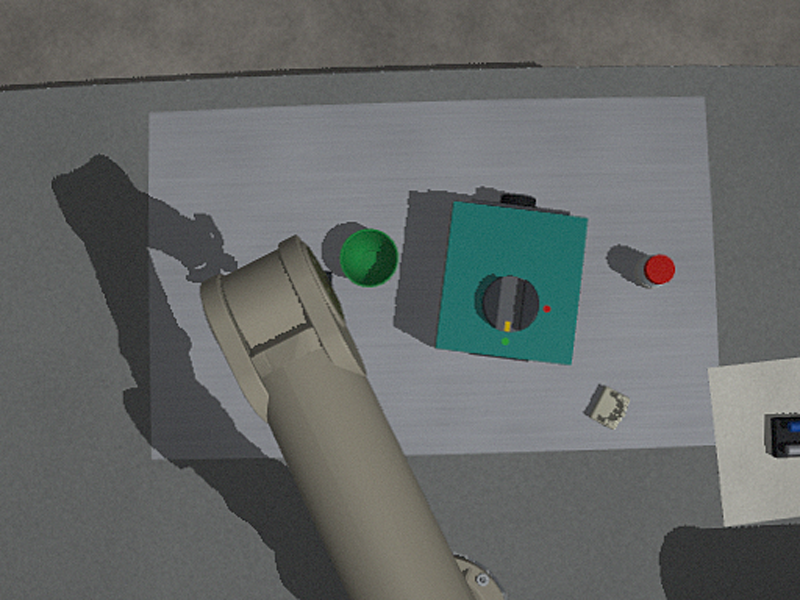

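The yellow pointer at (508,326) lines up with the green dot at (505,341). Its measured direction is −188.8°, against −188.7° for the stop. The jar, bowl and cast look unmoved, and the arm is clear at z = 0.28.

```bash
python3 -c "
from bench import order
print(order.sign_off())"
```

```text
the job is handed in; nothing more can be done
None
```

The hatch is shut and the fastener is turned to its locked stop. I handed the job in at about 10.7 s of the 51 s allowed; sign-off gives no verdict.

- **Hatch:** I pushed it down with shut fingertips near the free edge, off to one side so as to miss the fastener. The force reading was about 25 N when it seated. Both cameras now measure its tilt at under 0.003 rad.
- **Fastener:** I turned it clockwise from about 0.25 rad by pushing a cheek from inside the slot. Running force was about 4 N, rising to about 11 N at the stop. The pointer then measured about 1.57 rad, on the green dot, to within a few hundredths of a radian by camera.
- **Bystanders:** The jar and bowl measured within about 2 mm of where they began. I checked the plaster model only by eye; it looked unmoved.
- **Arm:** It ended clear of everything, about 0.28 m up, with the force reading near zero.

No check failed or disagreed.

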